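Load two welding jigs for tacking

ROBOT

A 6-joint arm with a two-finger parallel gripper is mounted at the origin on a cart in front of the work surface, level with it; the furniture and walls round the work are solid. World frame = base frame: x ahead of the robot, y to its left, z up, the work surface at z = 0. Lengths are in m, angles in rad, forces in N, time in s.
With the tool pointing down it reaches from about 0.275 to 0.85 m from the base axis. Payload 5.2 kg.
Tool frame: the origin (TCP) lies midway between the tips of the shut fingers; the grasp point (between the pads) lies 19 mm behind it (env.grasp_offset is the z of the grasp point in the tool frame, in m); z points along the fingers, y is the line along which they close (so a half turn about z gives the same grasp; the last joint's range is limited). The gripper opens to 85 mm and grips with 20 to 120 N. Pads are 22 mm wide; open, the fingers measure 114 mm over their backs; the gripper's body (76 mm by 85 mm) begins 54 mm behind the grasp point. The pads swing forward as they close: fully open they stand 13 mm farther back than shut.
Start: joints at [0.906, 0.259, 1.535, -0, 1.348, -0.203], TCP at [0.245, 0.492, 0.231] pointing down, gripper open.
Joint ranges: [-3.14, 3.14], [-0.91, 2.08], [0.19, 2.58], [-1.22, 4.36], [0.22, 2.71], [-3.12, 3.12]. Speed limits (rad/s): [2.57, 2.57, 3.14, 3.14, 3.14, 3.14].

INTERFACE

Orientations are given as a unit quaternion [w, x, y, z].
In Python, from cell import env gives the robot as it stands.
- The arm moves only by the shell command python3 -m pendant 'ROWS' [FORCE]. ROWS is a JSON object of lists of equal length, an entry for each row: "offset": the shift along the tool's x, y, z in mm, a list of three; "roll": the turn about the tool's z in rad; "fingers": the opening, from 0 (shut) to 1 (fully open). In form: {"offset": [[dx, dy, dz], ...], "roll": [roll, ...], "fingers": [fingers, ...]}. A call has 1 to 5 rows; each row shifts and turns the commanded pose from where the row before left it, along the tool's axes as they then stand; what a row does not reach is not made up. A row lasts 1/10 s, in which the tool goes at most 50 mm and 8.59 degrees, less where a joint would pass 70% of its speed; a pose out of reach is approached as far as the arm can. A call is refused whole if a number of a shift passes 50 or a number of a turn 0.15, either way. A call with a gripper value outside its range is refused whole. The fingers move at their own pace and stop on an object; FORCE is the grip in N (left out, the last holds). Time passes only in rows, so rows that do not move let the fingers close. It gives the time, the measured TCP pose, the force, the opening and the grip force at its end, in the units of the state.
- env.state(): the state, without advancing time (a new reading comes with each control period).
- env.capture(name): name is "scene" or "side" or "wrist"; returns a dict with "pixels" (384x512x3 uint8, red, green, blue), "fov_y" (degrees; the focal length in pixels is half the picture's height over the tangent of half this angle, whatever the lens; pixels are square), "cx", "cy" (the principal point, pixels), "dist_coeffs" ([k1, k2, p1, p2, k3] as OpenCV has them; the pictures are not rectified), "R" (3x3) and "t" (3): a world point X has camera coordinates R X + t; the wrist camera has in their place "tool_from_camera" (4x4, takes a point from camera to tool coordinates, whose origin is the TCP and whose axes are the flange's). Camera axes: x right, y down, z forward; pixel columns grow to the right and rows downward; lengths in m; the calibration is good to about 2 mm. A picture is of the moment at which its call begins: read the wrist's pose just before it. There is no depth.
- env.job_done(): hands the job in; it is judged then, once.
The state is a dict: "time_s": time; "joint_pos": joint angles; "dq": joint speeds; "tau": joint torques, N m; "eef_pos": TCP position; "orientation": TCP orientation; "contact_force": force on the tool from outside, world axes, zero at the start; "torque": the same for the moment, N m; "opening": opening from 0.0 (shut) to 1.0 (fully open); "gripper_force": force on a finger pad.
Only numpy, scipy, OpenCV 4.12 (cv2) and the standard library are available. Lean on these libraries where they do the work, as an engineer would, in place of code of your own. Each camera call takes 0.05 s, during which the arm holds its last target. There are 200 camera calls.

TASK

Set the parts up on the two welding jigs, ready to be tacked. On the round jig stack the bearing race (the one in the middle of the worktop, not the one far back by the mug), then the round cover plate on the race, then the large hexagon nut on top; on the square jig lay the square foot plate and stand the pipe stub on it. Every part goes over its jig's locating pin and lies level and centred on the part below; leave the small nut and the spring where they are.

Things in the scene. Friction and masses are not known exactly. Their poses are not given: they have to be found in the camera images.
- round_jig: Round welding jig, fixed to the worktop: dark steel disc 100 mm across and 12 mm thick; in its middle a bright stepped locator on a vertical axis: first a boss 34 mm across whose top is 21 mm above the worktop, on it a pin 14 mm across whose rounded tip is 47 mm above the worktop. Origin: centre of the underside, on the worktop; z up
- square_jig: Square welding jig, fixed to the worktop: dark steel plate 100 x 100 mm, 12 mm thick; in its middle one bright vertical pin 22 mm across, tapered at the tip, which is 42 mm above the worktop. Origin: centre of the underside, on the worktop; z up, x and y along the edges
- race: Bearing race: plain bright steel ring lying flat in the open middle of the worktop (a similar ring far back by the mug, left of the green chest, belongs to the room and is fixed), 62 mm outside, bore about 40 mm, 17 mm high. Origin: centre of the underside
- cover: Round cover plate: thick plain steel washer lying flat, 52 mm across, 8 mm thick, hole 20 mm. Origin: centre of the underside
- big_nut: Large hexagon nut lying flat, the larger of the two nuts: 36 mm across flats (along its x axis), 41 mm across corners, 17 mm high, bore about 22 mm. Origin: centre of the underside
- foot_plate: Square foot plate of steel lying flat: 58 x 58 mm, 8 mm thick, with a hole of 29 mm in the middle. Origin: centre of the underside; x and y along its edges
- pipe: Rusty pipe stub standing on end: 42 mm outside, bore about 31 mm, 62 mm tall. Origin: centre of the lower end
- small_nut: Small hexagon nut lying flat, 30 mm across flats, 34 mm across corners, 14 mm high; not wanted, to be left where it lies. Origin: centre of the underside
- spring: Short compression spring standing on end, 31 mm across, 36 mm tall; not wanted, to be left where it stands. Origin: centre of the lower end
There are look-alikes about, which are no part of the job. What is shaped like the big_nut but red or yellow is not meant.

How it is judged:
At the end, for the whole second after the job is handed in: Undersides above the jig's underside: race 12 mm, cover plate 29, large nut 37 on the round jig; foot plate 12, pipe 20 on the square; each within 4 mm, within 8 mm of the jig's axis, level within 0.1 rad, still. Small nut and spring never moved over 30 mm (horizontal distance between each of race, cover, big_nut and round_jig below 0.008 m and z of race in the frame of round_jig between 0.008 and 0.016 m and angle between each of race, cover, big_nut, foot_plate, pipe's own z axis and vertical below 0.1 rad and linear speed of each of race, cover, big_nut, foot_plate, pipe below 0.02 m/s and z of cover in the frame of round_jig between 0.025 and 0.033 m and z of big_nut in the frame of round_jig between 0.033 and 0.041 m and horizontal distance between each of foot_plate, pipe and square_jig below 0.008 m and z of foot_plate in the frame of square_jig between 0.008 and 0.016 m and z of pipe in the frame of square_jig between 0.016 and 0.024 m); the robot touches nothing.
It fails at once if the small nut is moved by more than 30 mm (distance of small_nut from where it was at the start of the episode above 0.03 m).
It fails at once if the spring is moved by more than 30 mm (distance of spring from where it was at the start of the episode above 0.03 m).
It also fails if it takes over 138 s, if anything falls off the work surface, if the arm or the gripper's body presses on something with over 40 N, if the wrist force passes 120 N, or if a joint passes its speed limit or range.

## Working session

There is one attempt and no reset: what is moved stays moved. The work goes in short steps, Python scripts to look and compute and a shell command to move; the robot and the scene stay as the last step left them, time stands still between calls to the robot, and variables do not carry over. Pictures are saved under pics/ and viewed, at most 14 in all, crops included, and the job is handed in when it is done.

```bash
ls; mkdir -p pics; cat > h.py <<'E'
import numpy as np, cv2
from cell import env
from scipy.spatial.transform import Rotation as Ro
def save(n,f):
    c=env.capture(n); cv2.imwrite(f'pics/{f}.png',c['pixels'][:,:,::-1]); import pickle
    s=env.state(); c['s']=s; pickle.dump(c,open(f'pics/{f}.pkl','wb')); return c
def load(f):
    import pickle; return pickle.load(open(f'pics/{f}.pkl','rb'))
def K(c):
    h,w=c['pixels'].shape[:2]; f=h/2/np.tan(np.radians(c['fov_y'])/2)
    return np.array([[f,0,c['cx']],[0,f,c['cy']],[0,0,1]])
def tool(s):
    q=s['orientation']; return Ro.from_quat([q[1],q[2],q[3],q[0]]).as_matrix(),np.array(s['eef_pos'])
def ext(c):
    if 'R' in c: return np.array(c['R']),np.array(c['t'])
    R,p=tool(c['s']); T=np.array(c['tool_from_camera'])
    Rw=R@T[:3,:3]; o=R@T[:3,3]+p
    return Rw.T,-Rw.T@o
def ray(c,uv,z):
    R,t=ext(c); uv=np.array(uv,float).reshape(-1,1,2)
    n=cv2.undistortPoints(uv,K(c),np.array(c['dist_coeffs'],float)).reshape(-1,2)
    d=np.c_[n,np.ones(len(n))]@R; o=-R.T@t
    return o+d*((z-o[2])/d[:,2])[:,None]
def proj(c,X):
    R,t=ext(c); return cv2.projectPoints(np.array(X,float).reshape(-1,1,3),cv2.Rodrigues(R)[0],t,K(c),np.array(c['dist_coeffs'],float))[0].reshape(-1,2)
def go(X,yaw=None):
    "offset (mm, tool axes) from present pose to TCP X; yaw = world dir of tool y, mod pi -> roll"
    s=env.state(); R,p=tool(s); d=R.T@(np.array(X)-p)*1000
    print('t',round(s['time_s'],2),'p',p.round(4),'off',d.round(1),'open',round(s['opening'],3),'yawy',round(float(np.arctan2(R[1,1],R[0,1])),3),'F',np.round(s['contact_force'],1))
    return d
E
python3 - <<'E'
from h import *
for n in('scene','side','wrist'):
    c=save(n,n+'0'); print(n,c['fov_y'],c['cx'],c['cy'],c['dist_coeffs'])
print(env.state(),env.grasp_offset); R,p=tool(env.state());print(R.round(3)); print(c['tool_from_camera'])
for n in('scene0','side0'):
    i=cv2.imread(f'pics/{n}.png'); cv2.imwrite(f'pics/{n}b.png',cv2.resize(i,(800,600)))
E
```

```text
pics
scene 45.96959243752805 257.78605621808475 196.793168964213 [-0.12107414  0.          0.          0.          0.        ]
side 52.97507408431648 250.9155724004737 194.7208881555188 [-0.00675658  0.          0.          0.          0.        ]
wrist 63.35042645734456 260.64898496490093 190.92642183373533 [-0.07792541  0.          0.          0.          0.        ]
{'time_s': 0.15, 'joint_pos': array([ 9.06189262e-01,  2.59192657e-01,  1.53581261e+00, -2.21706884e-05,
        1.34799960e+00, -2.02811012e-01]), 'dq': array([ 0.00033103, -0.00036273, -0.00187242, -0.00021431,  0.0010948 ,
        0.00159731]), 'tau': array([ 2.99666441e-03, -4.46379662e+01, -2.90822142e+01, -2.72535071e-04,
        8.19776062e-03,  3.54759618e-05]), 'eef_pos': array([0.24479877, 0.49207621, 0.23066414]), 'orientation': array([-2.86925986e-04,  2.28849361e-01,  9.73461592e-01, -6.45275364e-04]), 'contact_force': array([0.19943181, 0.72415859, 0.75051934]), 'torque': array([-0.07403364, -0.03821749,  0.00337951]), 'gripper_force': 0.0, 'opening': 0.9964870729689217} -0.0187
[[-0.895  0.446 -0.001]
 [ 0.446  0.895 -0.001]
 [ 0.    -0.001 -1.   ]]
[[-4.02623644e-04 -9.61314644e-01 -2.75452344e-01  6.82934162e-02]
 [ 9.99999900e-01 -3.33876005e-04 -2.96471286e-04 -2.46318324e-05]
 [ 1.93035260e-04 -2.75452436e-01  9.61314682e-01 -1.41495471e-01]
 [ 0.00000000e+00  0.00000000e+00  0.00000000e+00  1.00000000e+00]]
```

View pics/scene0b.png

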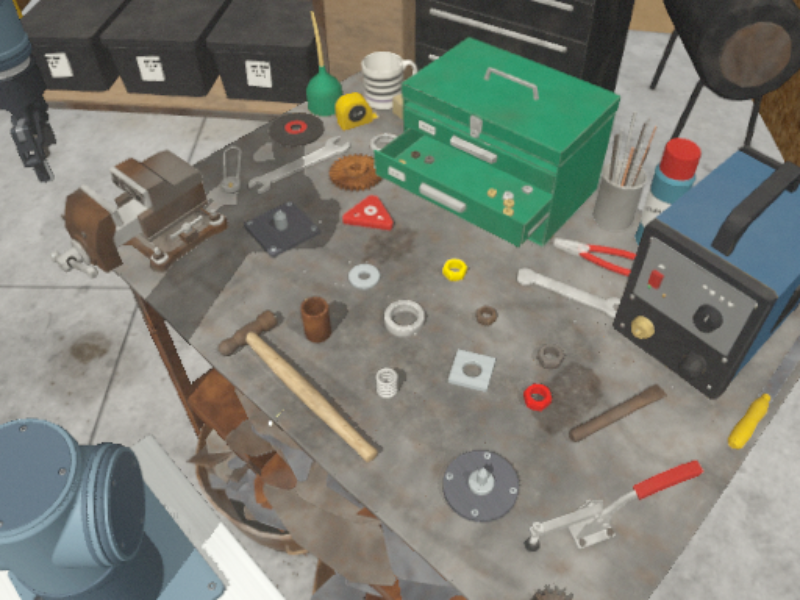

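View pics/side0b.png

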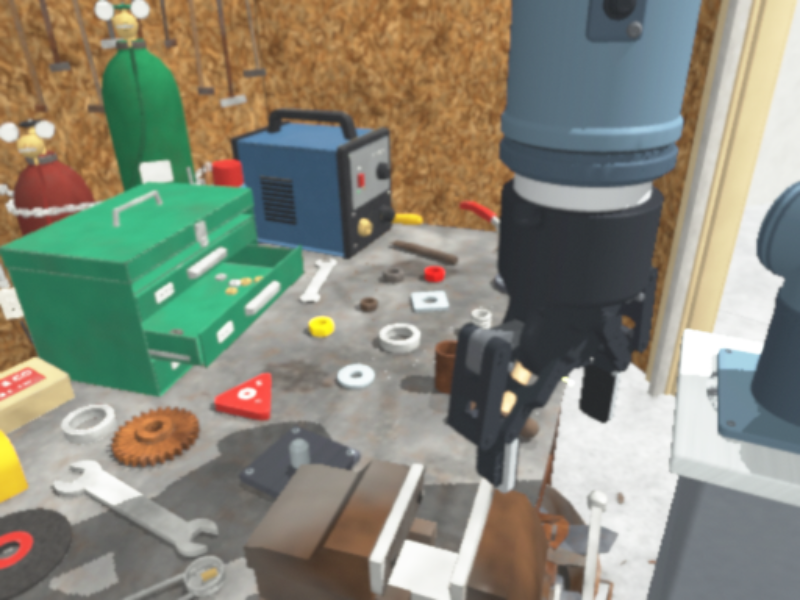

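The scene view (800x600) shows the round jig at (481,482), its pin about (482,470), the square jig at (282,228) and the race at (404,318). The cover is at (364,275), the foot plate at (472,370), the pipe at (316,318), the spring at (387,382), and nuts at (550,355, larger) and (486,315, small). The gripper starts over the vise side.

```bash
python3 - <<'E'
from h import *
c=load('scene0')
P={'rjig disc':((481,485),.012),'rjig bosstop':((482,480),.021),'sjig':((282,228),.012),'race':((405,316),.017),'cover':((364.5,273.5),.008),
'foot':((472,369.5),.008),'pipetop':((315,305),.062),'spring':((387,373),.036),'nutA':((550,353),.017),'nutB':((486,314),.014),'red':((538,396),.01),'sjigcorner1':((245,225),.012),'c2':((281,254),.012),'c3':((322,234),.012),'c4':((284,203),.012),
'f1':((458,348),.008),'f2':((495,353),.008),'f3':((487,390),.008),'f4':((448,384),.008),
'A_l':((536,352),.017),'A_r':((564,352),.017),'B_l':((475,314),.014),'B_r':((498,314),.014),'clamp':((590,535),.0)}
for k,(u,z) in P.items(): print(k,ray(c,np.array(u)*.64,z)[0].round(4))
E
```

```text
rjig disc [ 0.4247 -0.2214  0.012 ]
rjig bosstop [ 0.4271 -0.22    0.021 ]
sjig [0.5328 0.3502 0.012 ]
race [0.5478 0.0525 0.017 ]
cover [0.5674 0.1703 0.008 ]
foot [ 0.5537 -0.0848  0.008 ]
pipetop [0.4401 0.1338 0.062 ]
spring [ 0.4462 -0.0175  0.036 ]
nutA [ 0.6545 -0.1491  0.017 ]
nutB [ 0.6435 -0.0303  0.014 ]
red [ 0.5868 -0.1833  0.01  ]
sjigcorner1 [0.4902 0.4027 0.012 ]
c2 [0.4929 0.2998 0.012 ]
c3 [0.5739 0.2891 0.012 ]
c4 [0.5754 0.4009 0.012 ]
f1 [ 0.5675 -0.043   0.008 ]
f2 [ 0.6008 -0.0881  0.008 ]
f3 [ 0.5428 -0.1246  0.008 ]
f4 [ 0.5097 -0.0782  0.008 ]
A_l [ 0.6408 -0.1333  0.017 ]
A_r [ 0.6711 -0.1626  0.017 ]
B_l [ 0.6311 -0.0184  0.014 ]
B_r [ 0.6571 -0.0433  0.014 ]
clamp [ 0.4779 -0.3635  0.    ]
```

```bash
python3 -m pendant '{"offset":[[0,0,0],[0,0,0],[0,0,0],[0,0,0]],"roll":[-0.116,-0.116,-0.116,-0.116],"fingers":[1,1,1,1]}' 30
python3 -m pendant '{"offset":[[-40,-20,0],[-40,-20,0],[-40,-20,0],[-40,-20,0],[-40,-20,0]],"roll":[0,0,0,0,0],"fingers":[1,1,1,1,1]}'
python3 -c "
from h import *
print(go([.533,.350,.17]))"
```

```text
time_s: 0.55
eef_pos: [0.2449, 0.4922, 0.231]
orientation: [-0.0, -0.003, 1.0, -0.0]
contact_force: [-1.1, -0.1, 0.1]
opening: 0.999
gripper_force: 0.0
time_s: 1.05
eef_pos: [0.4465, 0.3918, 0.231]
orientation: [-0.0, -0.001, 1.0, -0.0]
contact_force: [0.2, 0.5, -0.5]
opening: 0.999
gripper_force: 0.0
t 1.05 p [0.4465 0.3918 0.231 ] off [-86.4 -42.   61. ] open 0.999 yawy 1.573 F [ 0.2  0.5 -0.5]
[-86.43981247 -42.0306881   60.99306733]
```

```bash
cap(){ python3 -c "
from h import *
save('wrist','s_$1');save('wrist','s_$1')" ; }
python3 -m pendant '{"offset":[[-43,-21,30.5],[-43,-21,30.5],[0,0,0]],"roll":[0,0,0],"fingers":[1,1,1]}' >/dev/null; cap sj
python3 -m pendant '{"offset":[[-8.5,-45,0],[-8.5,-45,0],[-8.5,-45,0],[-8.5,-45,0],[0,0,0]],"roll":[0,0,0,0,0],"fingers":[1,1,1,1,1]}'>/dev/null; cap cover
python3 -m pendant '{"offset":[[42.3,-12,0],[42.3,-12,0],[42.3,-12,0],[0,0,0]],"roll":[0,0,0,0],"fingers":[1,1,1,1]}'>/dev/null; cap pipe
python3 -m pendant '{"offset":[[-36,-27,0],[-36,-27,0],[-36,-27,0],[0,0,0]],"roll":[0,0,0,0],"fingers":[1,1,1,1]}'>/dev/null; cap race
python3 -m pendant '{"offset":[[-2,-46,0],[-2,-46,0],[-2,-46,0],[0,0,0]],"roll":[0,0,0,0],"fingers":[1,1,1,1]}'>/dev/null; cap foot
python3 -m pendant '{"offset":[[-33.5,-21.3,0],[-33.5,-21.3,0],[-33.5,-21.3,0],[0,0,0]],"roll":[0,0,0,0],"fingers":[1,1,1,1]}'>/dev/null; cap nut
python3 -m pendant '{"offset":[[45.7,-14.2,0],[45.7,-14.2,0],[45.7,-14.2,0],[45.7,-14.2,0],[45.7,-14.2,0]],"roll":[0,0,0,0,0],"fingers":[1,1,1,1,1]}'>/dev/null
python3 -m pendant '{"offset":[[0,0,0]],"roll":[0],"fingers":[1]}'; cap rj
python3 - <<'E'
from h import *
X={'sj':(.533,.350,.012),'cover':(.567,.170,.008),'pipe':(.440,.134,.062),'race':(.548,.0525,.017),'foot':(.554,-.085,.008),'nut':(.6545,-.149,.017),'rj':(.426,-.22,.012)}
out=[]
for k,x in X.items():
    c=load('s_'+k); u=proj(c,[x])[0]; o=np.clip(u.round().astype(int)-64,0,[383,255]); print(k,c['s']['eef_pos'].round(4),u.round(1),'crop origin',o)
    i=cv2.imread(f'pics/s_{k}.png')[o[1]:o[1]+128,o[0]:o[0]+128]
    i=cv2.resize(i,(256,256),interpolation=cv2.INTER_CUBIC); cv2.putText(i,k,(5,15),0,.5,(0,255,255),1); out.append(i)
out+= [out[0]*0]*2
m=np.vstack([np.hstack(out[3*r:3*r+3]) for r in range(3)])
cv2.imwrite('pics/mont1.png',m[:512]); cv2.imwrite('pics/mont2.png',m[512:,:256])
print(go([0,0,0]))
E
```

```text
time_s: 4.65
eef_pos: [0.41, -0.2119, 0.1774]
orientation: [-0.002, -0.0, 1.0, 0.001]
contact_force: [1.7, 0.4, -1.2]
opening: 1.0
gripper_force: 0.0
sj [0.521  0.355  0.1759] [256.7 184.8] crop origin [193 121]
cover [0.5553 0.1765 0.1789] [255. 182.] crop origin [191 118]
pipe [0.4279 0.1415 0.1786] [252.7 198. ] crop origin [189 134]
race [0.5385 0.0595 0.1773] [254.4 182.7] crop origin [190 119]
foot [ 0.5431 -0.0783  0.1777] [254.8 181.8] crop origin [191 118]
nut [ 0.6439 -0.1401  0.1767] [252.3 184.2] crop origin [188 120]
rj [ 0.4146 -0.2126  0.1783] [254.2 182.9] crop origin [190 119]
t 4.75 p [ 0.4146 -0.2126  0.1783] off [414.4 213.3 177.7] open 1.001 yawy 1.572 F [ 0.5 -1.3 -0.4]
[414.4492275  213.29627826 177.74240759]
```

View pics/mont1.png

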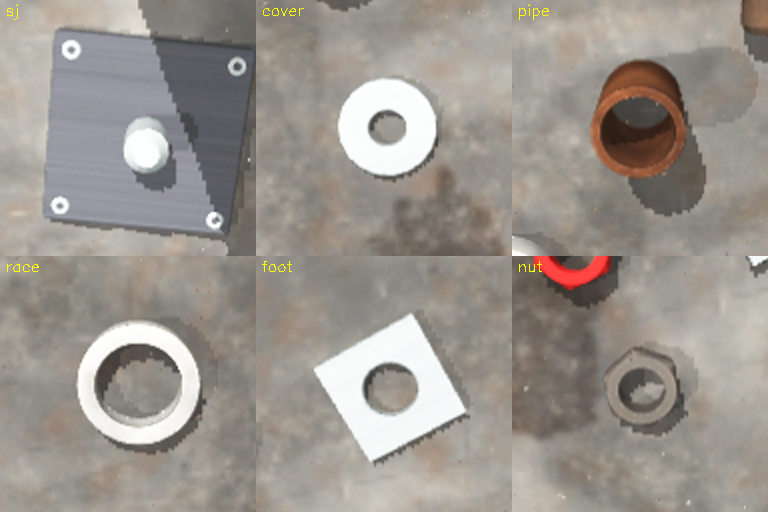

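View pics/mont2.png

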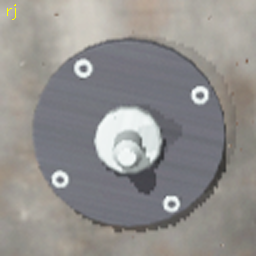

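The montage shows all parts isolated: cover centre (131,127), race (138,127), pipe rim (126,132) and the foot plate turned about 30°. The jigs are clear. I'll look closer at the nut for its yaw.

```bash
python3 - <<'E'
from h import *
P={'sj':([193,121],[((71,49),.013),((237,66),.013),((214,220),.013),((60,205),.013),((147,148),.042)]),
'cover':([191,118],[((131,127),.008)]),'pipe':([189,134],[((126.5,132),.062)]),'race':([190,119],[((138.5,127),.017)]),
'foot':([191,118],[((157,58),.008),((210,155),.008),((117,206),.008),((58,113),.008)]),
'nut':([188,120],[((130,132),.017)]),'rj':([190,119],[((129,133.5),.012),((128,140),.021),((126,155),.047)])}
for k,(o,l) in P.items():
    c=load('s_'+k); r=[ray(c,np.array(o)+np.array(u)/2,z)[0].round(4) for u,z in l]
    print(k,*r); 
    if len(r)>3: print('  mean4',np.mean(r[:4],0).round(4))
    if k=='foot':
        for i in range(4): d=r[(i+1)%4]-r[i]; print('  edge',np.hypot(*d[:2]).round(4),np.degrees(np.arctan2(d[1],d[0])).round(1))
i=cv2.imread('pics/s_nut.png')[156:216,222:282]; cv2.imwrite('pics/nutz.png',cv2.resize(i,(600,600),interpolation=cv2.INTER_CUBIC))
E
```

```text
sj [0.4929 0.3225 0.013 ] [0.5013 0.4042 0.013 ] [0.5833 0.3956 0.013 ] [0.5747 0.3144 0.013 ] [0.5349 0.3594 0.042 ]
  mean4 [0.538  0.3592 0.013 ]
cover [0.5665 0.1715 0.008 ]
pipe [0.4419 0.1336 0.062 ]
race [0.5478 0.0574 0.017 ]
foot [ 0.518  -0.0701  0.008 ] [ 0.5687 -0.042   0.008 ] [ 0.5973 -0.0909  0.008 ] [ 0.5463 -0.1207  0.008 ]
  mean4 [ 0.5576 -0.0809  0.008 ]
  edge 0.058 29.0
  edge 0.0566 -59.7
  edge 0.0591 -149.7
  edge 0.058 119.2
nut [ 0.6564 -0.1483  0.017 ]
rj [ 0.429  -0.2197  0.012 ] [ 0.4299 -0.22    0.021 ] [ 0.4297 -0.2204  0.047 ]
```

View pics/nutz.png

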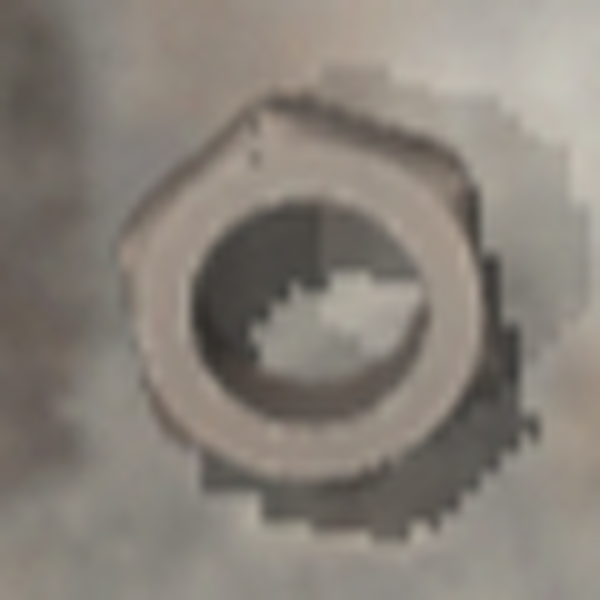

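The nut's flat normals lie at about 102.5° in world (tool y is at 90° now). Starting with the race.

```bash
python3 -m pendant '{"offset":[[-18,38,10],[-18,38,10],[-18,38,10],[-18,38,10],[-18,38,10]],"roll":[0,0,0,0,0],"fingers":[1,1,1,1,1]}' >/dev/null
python3 -m pendant '{"offset":[[-18,38,20],[-18,38,20],[-7,4,10],[0,0,0],[0,0,0]],"roll":[0,0,0,0,0],"fingers":[1,1,1,1,1]}' >/dev/null
python3 -c "
from h import *
go([.5478,.0574,-.003])"
```

```text
t 5.75 p [0.5477 0.0567 0.0776] off [-0.2  0.7 80.6] open 1.003 yawy 1.575 F [0.2 0.  0.1]
```

```bash
python3 -m pendant '{"offset":[[0,0.7,25],[0,0,25],[0,0,20],[0,0,9],[0,0,0]],"roll":[0,0,0,0,0],"fingers":[1,1,1,1,1]}' 50
python3 -m pendant '{"offset":[[0,0,0],[0,0,0],[0,0,0],[0,0,0],[0,0,0]],"roll":[0,0,0,0,0],"fingers":[0.5,0.5,0.5,0.5,0.5]}' 50
```

```text
time_s: 6.25
eef_pos: [0.5473, 0.0559, -0.0017]
orientation: [-0.001, -0.0, 1.0, 0.0]
contact_force: [-0.2, -0.6, 0.6]
opening: 1.0
gripper_force: 0.0
time_s: 6.75
eef_pos: [0.549, 0.0565, 0.0005]
orientation: [0.001, -0.001, 1.0, -0.0]
contact_force: [-1.1, -1.2, 5.2]
opening: 0.705
gripper_force: 53.3
```

```bash
python3 -m pendant '{"offset":[[0,0,-20],[0,0,-30],[0,0,-35],[0,0,0]],"roll":[0,0,0,0],"fingers":[0.5,0.5,0.5,0.5]}' | grep -E "opening|gripper"
python3 -m pendant '{"offset":[[17,-40,0],[17,-40,0],[17,-40,0],[17,-40,0],[17,-40,0]],"roll":[0,0,0,0,0],"fingers":[0.5,0.5,0.5,0.5,0.5]}' >/dev/null
python3 -m pendant '{"offset":[[17,-38,0],[17,-38,0],[0,0,0],[0,0,0]],"roll":[0,0,0,0],"fingers":[0.5,0.5,0.5,0.5]}' | grep -E "opening|gripper"
python3 - <<'E'
from h import *
go([.4295,-.22,.012])
c=save('wrist','r1'); u=proj(c,[(.4295,-.22,.06)])[0]; o=np.clip(u.round().astype(int)-75,0,[361,233]); print(o)
cv2.imwrite('pics/r1z.png',cv2.resize(c['pixels'][o[1]:o[1]+150,o[0]:o[0]+150,::-1],(600,600),interpolation=cv2.INTER_CUBIC))
E
```

```text
opening: 0.699
gripper_force: 54.8
opening: 0.696
gripper_force: 54.8
t 8.05 p [ 0.429  -0.2201  0.0836] off [-0.5  0.1 71.6] open 0.696 yawy 1.57 F [ 0.3  0.1 -0.2]
[185 152]
```

View pics/r1z.png

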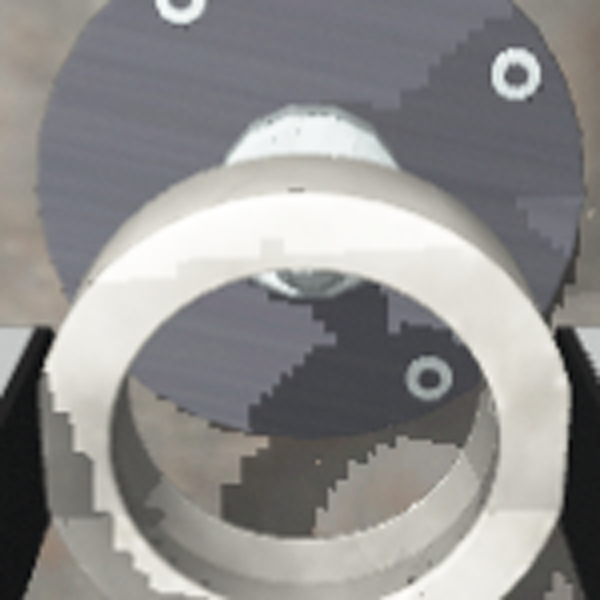

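```bash
python3 - <<'E'
from h import *
c=load('r1')
for z in(.0965,.1):
  for uv in ((305,268),(305,582),(305,192),(45,385),(570,385)): print(z,uv,ray(c,np.array([185,152])+np.array(uv)/4,z)[0].round(4))
E
python3 -m pendant '{"offset":[[-0.5,0,20],[0,0,15],[0,0,10],[0,0,10],[0,0,0]],"roll":[0,0,0,0,0],"fingers":[0.5,0.5,0.5,0.5,0.5]}'
```

```text
0.0965 (305, 268) [ 0.4105 -0.2196  0.0965]
0.0965 (305, 582) [ 0.451  -0.2196  0.0965]
0.0965 (305, 192) [ 0.4017 -0.2197  0.0965]
0.0965 (45, 385) [ 0.4249 -0.2493  0.0965]
0.0965 (570, 385) [ 0.4249 -0.1894  0.0965]
0.1 (305, 268) [ 0.4092 -0.2197  0.1   ]
0.1 (305, 582) [ 0.4485 -0.2196  0.1   ]
0.1 (305, 192) [ 0.4006 -0.2197  0.1   ]
0.1 (45, 385) [ 0.4231 -0.2485  0.1   ]
0.1 (570, 385) [ 0.4231 -0.1902  0.1   ]
time_s: 8.6
eef_pos: [0.4296, -0.2181, 0.0274]
orientation: [-0.001, -0.002, 1.0, 0.001]
contact_force: [0.5, 0.7, -1.6]
opening: 0.699
gripper_force: 54.8
```

```bash
python3 -m pendant '{"offset":[[0,-1.5,5],[0,0,5],[0,0,4],[0,0,0]],"roll":[0,0,0,0],"fingers":[0.5,0.5,0.5,0.5]}'
```

```text
time_s: 9.0
eef_pos: [0.4297, -0.2207, 0.0141]
orientation: [-0.0, -0.001, 1.0, 0.0]
contact_force: [-1.0, 1.3, -0.9]
opening: 0.696
gripper_force: 54.8
```

```bash
python3 -m pendant '{"offset":[[0,0,2],[0,0,0]],"roll":[0,0],"fingers":[0.5,0.5]}'|grep -E "eef|contact"
python3 -m pendant '{"offset":[[0,0,0],[0,0,0],[0,0,-15],[0,0,-35],[0,0,-40]],"roll":[0,0,0,0,0],"fingers":[1,1,1,1,1]}' |grep -E "eef|contact|open"
python3 -c "
from h import *
go([.5665,.1715,.08])"
```

```text
eef_pos: [0.4297, -0.2208, 0.0126]
contact_force: [-2.8, -0.1, 0.6]
eef_pos: [0.4294, -0.2204, 0.1027]
contact_force: [0.4, -0.5, 0.8]
opening: 1.004
t 9.7 p [ 0.4294 -0.2204  0.1027] off [-138.   391.6   23.1] open 1.004 yawy 1.573 F [ 0.4 -0.5  0.8]
```

```bash
python3 -m pendant '{"offset":[[-14,40,0],[-14,40,0],[-14,40,0],[-14,40,0],[-14,40,0]],"roll":[0,0,0,0,0],"fingers":[1,1,1,1,1]}' >/dev/null
python3 -m pendant '{"offset":[[-14,40,0],[-14,40,0],[-14,40,0],[-14,40,5],[-12,31.6,18]],"roll":[0,0,0,0,0],"fingers":[1,1,1,0.85,0.85]}' >/dev/null
python3 -m pendant '{"offset":[[0,0,25],[0,0,0]],"roll":[0,0],"fingers":[0.85,0.85]}' >/dev/null
python3 -c "
from h import *
go([.5665,.1715,-.005])"
```

```text
t 10.9 p [0.5648 0.1719 0.0514] off [-2.  -0.4 56.4] open 0.851 yawy 1.575 F [-0.9 -0.1 -0.1]
```

```bash
python3 -m pendant '{"offset":[[-2,0,25],[0,0,20],[0,0,8],[0,0,0]],"roll":[0,0,0,0],"fingers":[0.85,0.85,0.85,0.85]}' |grep -E "eef|contact|open"
python3 -m pendant '{"offset":[[0,0,0],[0,0,0],[0,0,0],[0,0,0],[0,0,0]],"roll":[0,0,0,0,0],"fingers":[0.4,0.4,0.4,0.4,0.4]}' 50
```

```text
eef_pos: [0.5686, 0.1703, 0.0012]
contact_force: [-0.1, 0.3, 0.1]
opening: 0.846
time_s: 11.8
eef_pos: [0.5702, 0.1707, 0.0041]
orientation: [0.001, -0.001, 1.0, -0.0]
contact_force: [-3.1, -1.9, 7.8]
opening: 0.548
gripper_force: 49.9
```

```bash
python3 -m pendant '{"offset":[[0,0,-20],[0,0,-30],[0,0,-20],[0,0,0]],"roll":[0,0,0,0],"fingers":[0.4,0.4,0.4,0.4]}'
python3 - <<'E'
from h import *
c=save('wrist','c1'); u=proj(c,[(.5665,.1715,.08)])[0]; o=np.clip(u.round().astype(int)-75,0,[361,233]); print(u,o)
cv2.imwrite('pics/c1z.png',cv2.resize(c['pixels'][o[1]:o[1]+150,o[0]:o[0]+150,::-1],(600,600),interpolation=cv2.INTER_CUBIC))
E
```

```text
time_s: 12.2
eef_pos: [0.5721, 0.1714, 0.0762]
orientation: [0.004, -0.001, 1.0, 0.0]
contact_force: [0.9, -0.1, 1.1]
opening: 0.403
gripper_force: 0.0
[262.98584935 241.94043256] [188 167]
```

View pics/c1z.png

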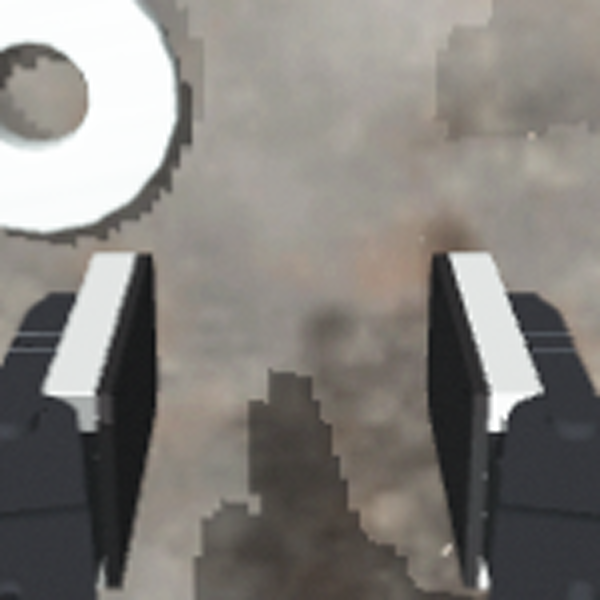

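The gripper came up empty. The cover slipped out and now lies at upper left, with its hole centre near crop (42,92). I gripped too high, so I'll re-grip lower with the fingers pre-closed.

```bash
python3 - <<'E'
from h import *
c=load('c1')
for uv in ((42,92),(180,92)): print(ray(c,np.array([188,167])+np.array(uv)/4,.008)[0].round(4))
x=ray(c,np.array([188,167])+np.array((42,90))/4,.008)[0]; go([x[0],x[1],.06])
E
```

```text
[0.5616 0.1272 0.008 ]
[0.5616 0.1512 0.008 ]
t 12.25 p [0.5708 0.1712 0.0742] off [  9.8 -44.   14.1] open 0.398 yawy 1.573 F [-0.5  0.6 -0.3]
```

```bash
python3 -m pendant '{"offset":[[5,-22,-30],[5,-23,-30],[0,0,0],[0,0,0]],"roll":[0,0,0,0],"fingers":[0.7,0.7,0.7,0.7]}' >/dev/null
python3 - <<'E'
from h import *
c=save('wrist','c2'); u=proj(c,[(.561,.126,.008)])[0]; o=np.clip(u.round().astype(int)-50,0,[411,283]); print(u,o); go([.561,.126,0])
cv2.imwrite('pics/c2z.png',cv2.resize(c['pixels'][o[1]:o[1]+100,o[0]:o[0]+100,::-1],(600,600),interpolation=cv2.INTER_CUBIC))
E
```

```text
[261.4374711  185.92570099] [211 136]
t 12.7 p [0.5586 0.1261 0.1306] off [-2.600e+00 -1.000e-01  1.306e+02] open 0.701 yawy 1.572 F [-0.3 -0.4 -0.5]
```

View pics/c2z.png

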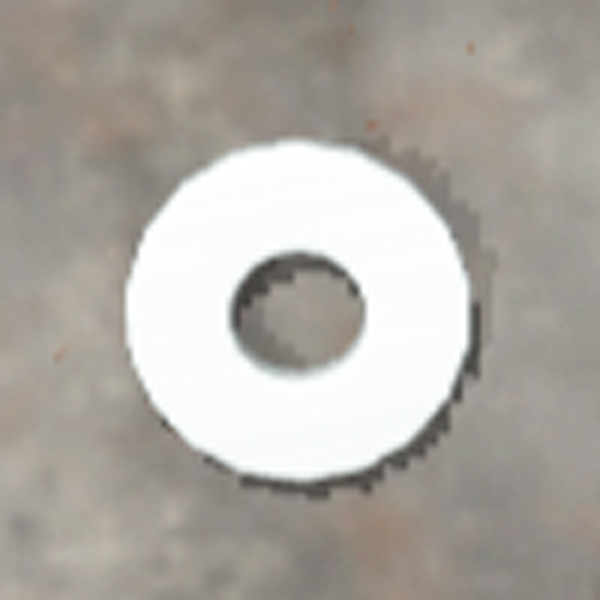

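The cover lies flat with its centre at crop (298,311), about (0.5627, 0.1255). Descending with the fingers at 0.7.

```bash
python3 -m pendant '{"offset":[[-4,-0.6,40],[0,0,40],[0,0,30],[0,0,12],[0,0,0]],"roll":[0,0,0,0,0],"fingers":[0.7,0.7,0.7,0.7,0.7]}' >/dev/null
python3 -c "
from h import *
go([.5627,.1255,-.003])"
```

```text
t 13.2 p [0.5609 0.1258 0.0067] off [-1.9 -0.3  9.7] open 0.702 yawy 1.574 F [-0.4  0.6  0.6]
```

```bash
python3 -m pendant '{"offset":[[-1.5,0,5],[0,0,4.5],[0,0,0],[0,0,0]],"roll":[0,0,0,0],"fingers":[0.7,0.7,0.7,0.7]}'  |grep -E "eef|contact|open"
python3 -m pendant '{"offset":[[0,0,0],[0,0,0],[0,0,0]],"roll":[0,0,0],"fingers":[0.57,0.57,0.57]}' 30 |grep -E "eef|contact|open|grip"
```

```text
eef_pos: [0.5653, 0.1254, 0.0009]
contact_force: [0.7, -0.2, 0.5]
opening: 0.7
eef_pos: [0.5653, 0.1254, 0.0015]
contact_force: [-1.0, 1.2, 6.0]
opening: 0.575
gripper_force: 30.0
```

```bash
python3 -m pendant '{"offset":[[0,0,0],[2,0,3],[0,0,0]],"roll":[0,0,0],"fingers":[0.7,0.7,0.7]}'  |grep -E "eef|contact|open"
python3 -c "
from h import *
for i in range(3): go([.5627,.1255,-.003]); env.capture('wrist')"
```

```text
eef_pos: [0.562, 0.1254, -0.0034]
contact_force: [0.4, -0.2, -0.2]
opening: 0.693
t 14.2 p [ 0.562   0.1254 -0.0034] off [-0.7  0.1 -0.4] open 0.693 yawy 1.573 F [ 0.4 -0.2 -0.2]
t 14.25 p [ 0.5622  0.1254 -0.0033] off [-0.5  0.1 -0.3] open 0.697 yawy 1.573 F [1.  0.7 0.7]
t 14.3 p [ 0.5624  0.1254 -0.0032] off [-0.3  0.1 -0.2] open 0.697 yawy 1.573 F [-0.  -0.5 -0.1]
```

```bash
python3 -m pendant '{"offset":[[0,0,0],[0,0,0],[0,0,0]],"roll":[0,0,0],"fingers":[0.5,0.5,0.5]}' 40 |grep -E "eef|contact|open|grip"
python3 -m pendant '{"offset":[[0,0,-10],[0,0,-25],[0,0,-35],[0,0,-20],[0,0,0]],"roll":[0,0,0,0,0],"fingers":[0.5,0.5,0.5,0.5,0.5]}' |grep -E "eef|contact|open|grip"
python3 -c "
from h import *
go([.4295,-.22,.08])"
```

```text
eef_pos: [0.5627, 0.1254, -0.0024]
contact_force: [-1.3, -0.1, 6.4]
opening: 0.585
gripper_force: 40.6
eef_pos: [0.5653, 0.1255, 0.0907]
contact_force: [0.5, 0.3, -1.3]
opening: 0.586
gripper_force: 41.8
t 15.15 p [0.5653 0.1255 0.0907] off [ 136.6 -345.2    9.7] open 0.586 yawy 1.573 F [ 0.5  0.3 -1.3]
```

```bash
python3 -m pendant '{"offset":[[15,-38,0],[15,-38,0],[15,-38,0],[15,-38,0],[15,-38,0]],"roll":[0,0,0,0,0],"fingers":[0.5,0.5,0.5,0.5,0.5]}' >/dev/null
python3 -m pendant '{"offset":[[15,-38,0],[15,-38,0],[15,-38,0],[15,-36,0],[13,-5,0]],"roll":[0,0,0,0,0],"fingers":[0.5,0.5,0.5,0.5,0.5]}' >/dev/null
python3 -m pendant '{"offset":[[0,0,0],[0,0,0]],"roll":[0,0],"fingers":[0.5,0.5]}' >/dev/null
python3 - <<'E'
from h import *
go([.4295,-.22,.08])
c=save('wrist','c3'); u=proj(c,[(.4295,-.22,.07)])[0]; o=np.clip(u.round().astype(int)-75,0,[361,233]); print(o)
cv2.imwrite('pics/c3z.png',cv2.resize(c['pixels'][o[1]:o[1]+150,o[0]:o[0]+150,::-1],(600,600),interpolation=cv2.INTER_CUBIC))
E
```

```text
t 16.35 p [ 0.415  -0.2189  0.0864] off [-14.5  -1.1   6.4] open 0.583 yawy 1.572 F [-0.1  0.6 -0.6]
[185 179]
```

View pics/c3z.png

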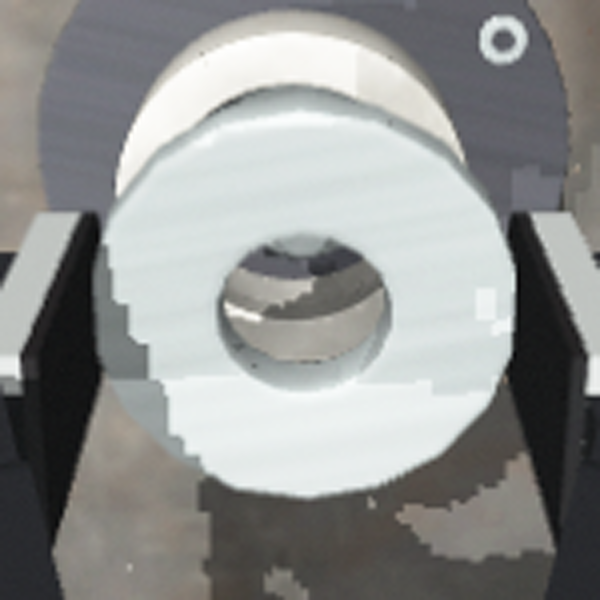

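```bash
python3 - <<'E'
from h import *
c=load('c3'); f=lambda u,z: ray(c,np.array([185,179])+np.array(u)/4,z)[0].round(4)
print('tcp',c['s']['eef_pos'],'hole',f((304,313),.097),'outer',f((304,110),.097),f((304,497),.097),f((94,300),.097),f((515,300),.097))
print('race far edge',f((290,33),.029),f((116,190),.029),f((468,160),.029))
# predicted race outline if centred
a=np.linspace(0,2*np.pi,9)[:-1]; print(((proj(c,np.c_[.4295+.031*np.cos(a),-.22+.031*np.sin(a),a*0+.029])-[185,179])*4).round(0).tolist())
E
```

```text
tcp [ 0.41549439 -0.21878982  0.086626  ] hole [ 0.4169 -0.2194  0.097 ] outer [ 0.3918 -0.2195  0.097 ] [ 0.4424 -0.2193  0.097 ] [ 0.4153 -0.244   0.097 ] [ 0.4153 -0.1947  0.097 ]
race far edge [ 0.4015 -0.2216  0.029 ] [ 0.4296 -0.2517  0.029 ] [ 0.424  -0.1912  0.029 ]
[[299.0, 350.0], [423.0, 304.0], [479.0, 190.0], [431.0, 68.0], [300.0, 15.0], [169.0, 68.0], [120.0, 189.0], [176.0, 304.0]]
```

```bash
python3 -m pendant '{"offset":[[-12.7,-0.6,0],[0,0,10],[0,0,20],[0,0,0],[0,0,0]],"roll":[0,0,0,0,0],"fingers":[0.5,0.5,0.5,0.5,0.5]}' >/dev/null
python3 -c "
from h import *
go([.4282,-.2194,.0266])"
python3 -m pendant '{"offset":[[0,0,8],[0,0,8],[0,0,4],[0,0,0]],"roll":[0,0,0,0],"fingers":[0.5,0.5,0.5,0.5]}'
python3 -c "
from h import *
go([.4282,-.2194,.0266])"
```

```text
t 16.9 p [ 0.4282 -0.2197  0.0565] off [-0.1  0.2 29.9] open 0.581 yawy 1.574 F [ 0.3  0.7 -0.4]
time_s: 17.3
eef_pos: [0.4277, -0.2202, 0.0364]
orientation: [-0.001, -0.001, 1.0, 0.0]
contact_force: [0.6, -0.5, -1.7]
opening: 0.579
gripper_force: 42.0
t 17.3 p [ 0.4277 -0.2202  0.0364] off [-0.5  0.8  9.8] open 0.579 yawy 1.573 F [ 0.6 -0.5 -1.7]
```

On the pin with no resistance. Final lowering and release.

```bash
python3 -m pendant '{"offset":[[0,0.5,4],[0,0,4],[0,0,2],[0,0,0]],"roll":[0,0,0,0],"fingers":[0.5,0.5,0.5,0.5]}'|grep -E "eef|contact|open"
python3 -m pendant '{"offset":[[0,0,0],[0,0,0],[0,0,-15],[0,0,-35],[0,0,-40]],"roll":[0,0,0,0,0],"fingers":[0.72,0.72,0.72,0.72,0.72]}' |grep -E "eef|contact|open"
python3 -c "
from h import *
go([.6570,-.1483,.08])"
```

```text
eef_pos: [0.4281, -0.22, 0.0268]
contact_force: [0.4, 0.1, -1.4]
opening: 0.586
eef_pos: [0.4273, -0.2193, 0.1172]
contact_force: [0.2, -0.5, 0.2]
opening: 0.718
t 18.2 p [ 0.4273 -0.2193  0.1172] off [-229.9   70.5   36.8] open 0.718 yawy 1.573 F [ 0.2 -0.5  0.2]
```

```bash
python3 -m pendant '{"offset":[[-38,12,0],[-38,12,0],[-38,12,0],[-38,12,0],[-38,12,0]],"roll":[0,0,0,0,0],"fingers":[0.7,0.65,0.65,0.65,0.65]}' >/dev/null
python3 -m pendant '{"offset":[[-40,10.5,17],[0,0,20],[0,0,0],[0,0,0]],"roll":[0,-0.109,-0.109,0],"fingers":[0.65,0.65,0.65,0.65]}' >/dev/null
python3 -c "
from h import *
go([.6570,-.1483,.003])"
```

```text
t 19.1 p [ 0.6577 -0.1484  0.0788] off [ 0.5  0.2 75.8] open 0.651 yawy 1.793 F [ 0.7  0.9 -0.6]
```

```bash
python3 -m pendant '{"offset":[[0.5,0,30],[0,0,25],[0,0,15],[0,0,6],[0,0,0]],"roll":[0,0,0,0,0],"fingers":[0.65,0.65,0.65,0.65,0.65]}' |grep -E "eef|contact"
python3 -m pendant '{"offset":[[0,0,0],[0,0,0],[0,0,0],[0,0,0]],"roll":[0,0,0,0],"fingers":[0.3,0.3,0.3,0.3]}' 40|grep -E "eef|contact|open|grip"
python3 -m pendant '{"offset":[[0,0,-10],[0,0,-25],[0,0,-35],[0,0,-30],[0,0,0]],"roll":[0,0,0,0,0],"fingers":[0.3,0.3,0.3,0.3,0.3]}' |grep -E "eef|contact|open|grip"
python3 -c "
from h import *
go([.4295,-.22,.08])"
```

```text
eef_pos: [0.6574, -0.1492, 0.0038]
contact_force: [-0.5, -0.5, -0.5]
eef_pos: [0.6588, -0.1496, 0.0058]
contact_force: [-1.0, -0.3, 7.5]
opening: 0.406
gripper_force: 40.6
eef_pos: [0.6605, -0.1502, 0.1101]
contact_force: [-0.3, 0.5, -0.9]
opening: 0.408
gripper_force: 40.1
t 20.5 p [ 0.6605 -0.1502  0.1101] off [240.9 -17.5  28.3] open 0.408 yawy 1.791 F [-0.3  0.5 -0.9]
```

```bash
python3 -m pendant '{"offset":[[40,-3,0],[40,-3,0],[40,-3,0],[40,-3,5],[40,-3,5]],"roll":[0,0,0,0,0],"fingers":[0.3,0.3,0.3,0.3,0.3]}' >/dev/null
python3 -m pendant '{"offset":[[35,-2.5,5],[6,0,5],[0,0,0],[0,0,0]],"roll":[0,0,0,0],"fingers":[0.3,0.3,0.3,0.3]}' >/dev/null
python3 - <<'E'
from h import *
go([.4295,-.22,.04])
c=save('wrist','n3'); u=proj(c,[(.4295,-.22,.07)])[0]; o=np.clip(u.round().astype(int)-75,0,[361,233]); print(o)
cv2.imwrite('pics/n3z.png',cv2.resize(c['pixels'][o[1]:o[1]+150,o[0]:o[0]+150,::-1],(600,600),interpolation=cv2.INTER_CUBIC))
E
```

```text
t 21.4 p [ 0.4271 -0.2189  0.0842] off [-2.1 -1.6 44.2] open 0.406 yawy 1.791 F [ 0.9 -1.3 -1. ]
[185 162]
```

View pics/n3z.png

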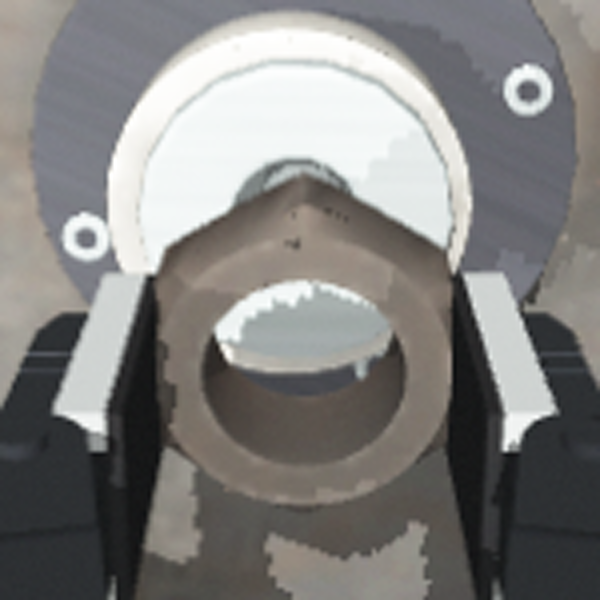

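```bash
python3 - <<'E'
from h import *
c=load('n3'); f=lambda u,z: ray(c,np.array([185,162])+np.array(u)/4,z)[0].round(4)
p=f((304.5,374),.0955); print(p,c['s']['eef_pos'])
R,_=tool(c['s']); print('shift',(R.T@(np.array([.4297,-.22,0])-p)*1000).round(1))
E
```

```text
[ 0.4275 -0.2198  0.0955] [ 0.42742749 -0.21895773  0.08430346]
shift [-2.  -0.6 95.5]
```

```bash
python3 -m pendant '{"offset":[[-2,-0.6,10],[0,0,10],[0,0,6],[0,0,6],[0,0,0]],"roll":[0,0,0,0,0],"fingers":[0.3,0.3,0.3,0.3,0.3]}' |grep -E "eef|contact|open"
python3 -m pendant '{"offset":[[0,0,4],[0,0,4],[0,0,1],[0,0,0]],"roll":[0,0,0,0],"fingers":[0.3,0.3,0.3,0.3]}' |grep -E "eef|contact|open"
```

```text
eef_pos: [0.4277, -0.2183, 0.0509]
contact_force: [-0.4, -0.4, -1.1]
opening: 0.411
eef_pos: [0.4282, -0.219, 0.043]
contact_force: [0.3, 0.1, -0.7]
opening: 0.404
```

```bash
python3 -m pendant '{"offset":[[0,0,1.5],[0,0,0]],"roll":[0,0],"fingers":[0.3,0.3]}' |grep -E "eef|contact|open"
python3 -m pendant '{"offset":[[0,0,0],[0,0,0],[0,0,-15],[0,0,-35],[0,0,-20]],"roll":[0,0,0,0,0],"fingers":[0.6,0.6,0.6,0.6,0.6]}' |grep -E "eef|contact|open"
python3 -m pendant '{"offset":[[0,0,0],[0,0,0],[0,0,0]],"roll":[-0.1,-0.1,-0.095],"fingers":[0.8,0.8,0.8]}' >/dev/null
python3 -c "
from h import *
go([.5576,-.0809,.08])"
```

```text
eef_pos: [0.4284, -0.2191, 0.0426]
contact_force: [-2.9, 2.7, 9.8]
opening: 0.405
eef_pos: [0.4288, -0.2194, 0.1132]
contact_force: [0.1, -0.2, 0.3]
opening: 0.598
t 23.35 p [ 0.4284 -0.2191  0.1118] off [-180.7   55.9   31.8] open 0.799 yawy 2.09 F [ 0.3  0.6 -0.1]
```

```bash
python3 -m pendant '{"offset":[[-40,12,0],[-40,12,0],[-40,12,0],[-40,12,5],[-20.7,8,15]],"roll":[0,0,0,0,0],"fingers":[0.8,0.8,0.8,0.8,0.8]}' >/dev/null
python3 -m pendant '{"offset":[[0,0,10],[0,0,20],[0,0,0],[0,0,0]],"roll":[0,0,0,0],"fingers":[0.78,0.78,0.78,0.78]}' >/dev/null
python3 -c "
from h import *
go([.5576,-.0809,-.004])"
```

```text
t 24.25 p [ 0.5571 -0.0818  0.0613] off [-1.   0.4 65.3] open 0.78 yawy 2.085 F [ 1.  -0.6 -0.5]
```

```bash
python3 -m pendant '{"offset":[[-1,0.4,25],[0,0,20],[0,0,12],[0,0,7.3],[0,0,0]],"roll":[0,0,0,0,0],"fingers":[0.78,0.78,0.78,0.78,0.78]}' >/dev/null
python3 -m pendant '{"offset":[[0,0,0],[0,0,0]],"roll":[0,0],"fingers":[0.78,0.78]}' |grep -E "eef|contact"
python3 -m pendant '{"offset":[[0,0,0],[0,0,0],[0,0,0],[0,0,0]],"roll":[0,0,0,0],"fingers":[0.55,0.55,0.55,0.55]}' 40|grep -E "eef|contact|open|grip"
python3 -m pendant '{"offset":[[0,0,-10],[0,0,-25],[0,0,-35],[0,0,-30],[0,0,0]],"roll":[0,0,0,0,0],"fingers":[0.55,0.55,0.55,0.55,0.55]}' |grep -E "eef|contact|open|grip"
python3 -c "
from h import *
go([.537,.3593,.08])"
```

```text
eef_pos: [0.5593, -0.0807, -0.0018]
contact_force: [-0.1, -0.0, -0.3]
eef_pos: [0.5593, -0.0806, -0.0014]
contact_force: [-1.6, -0.4, 4.9]
opening: 0.658
gripper_force: 42.3
eef_pos: [0.5618, -0.0813, 0.1026]
contact_force: [0.3, -0.2, -0.7]
opening: 0.659
gripper_force: 43.3
t 25.85 p [ 0.5618 -0.0813  0.1026] off [-195.5  395.7   21. ] open 0.659 yawy 2.086 F [ 0.3 -0.2 -0.7]
```

```bash
python3 -m pendant '{"offset":[[0,0,0],[0,0,0],[0,0,0],[0,0,0],[0,0,0]],"roll":[0.14,0.14,0.14,0.14,0.14],"fingers":[0.55,0.55,0.55,0.55,0.55]}' >/dev/null
python3 -c "
from h import *
go([.537,.3593,.08])"
```

```text
t 26.35 p [ 0.558  -0.0801  0.0967] off [103.7 427.5  16.9] open 0.664 yawy 1.38 F [ 0.2 -0.4 -1.3]
```

```bash
python3 -m pendant '{"offset":[[10,42,0],[10,42,0],[10,42,0],[10,42,0],[10,42,0]],"roll":[0,0,0,0,0],"fingers":[0.55,0.55,0.55,0.55,0.55]}' >/dev/null
python3 -m pendant '{"offset":[[10,42,0],[10,42,0],[10,42,0],[10,42,0],[10,42,0]],"roll":[0,0,0,0,0],"fingers":[0.55,0.55,0.55,0.55,0.55]}' >/dev/null
python3 -m pendant '{"offset":[[4,7,10],[0,0,0],[0,0,0]],"roll":[0,0,0],"fingers":[0.55,0.55,0.55]}' >/dev/null
python3 - <<'E'
from h import *
go([.537,.3593,.012])
c=save('wrist','f3'); u=proj(c,[(.537,.3593,.065)])[0]; o=np.clip(u.round().astype(int)-75,0,[361,233]); print(o)
cv2.imwrite('pics/f3z.png',cv2.resize(c['pixels'][o[1]:o[1]+150,o[0]:o[0]+150,::-1],(600,600),interpolation=cv2.INTER_CUBIC))
E
```

```text
t 27.65 p [0.534  0.3574 0.0862] off [-2.7  2.6 74.2] open 0.655 yawy 1.386 F [-0.2 -0.  -1.4]
[191 156]
```

View pics/f3z.png

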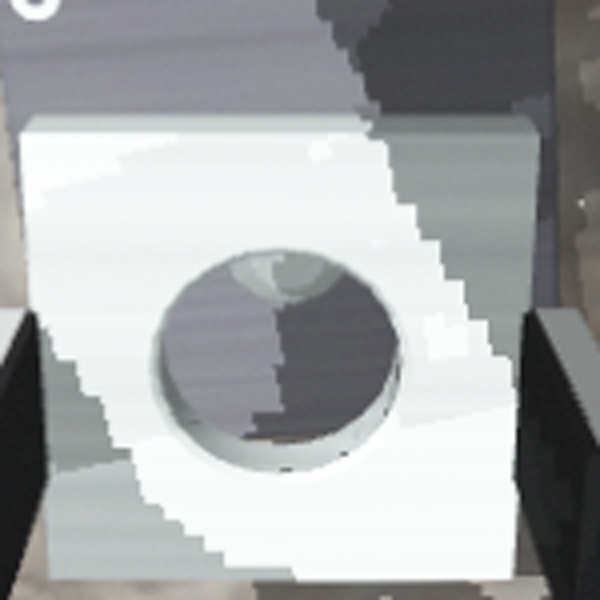

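The plate is held square, its hole centre at crop (278,360), with the pin tip visible through the hole.

```bash
python3 - <<'E'
from h import *
c=load('f3'); f=lambda u,z: ray(c,np.array([191,156])+np.array(u)/4,z)[0].round(4)
p=f((278,360),.0955); print(p,c['s']['eef_pos'],'pin lower edge',f((285,302),.042))
R,_=tool(c['s']); print('shift',(R.T@(np.array([.5372,.3593,0])-p)*1000).round(1))
E
```

```text
[0.5312 0.3571 0.0955] [0.53466994 0.35701439 0.08681061] pin lower edge [0.5469 0.3552 0.042 ]
shift [-5.6  3.4 95.5]
```

```bash
python3 -m pendant '{"offset":[[-5.9,2.7,10],[0,0,15],[0,0,14],[0,0,0],[0,0,0]],"roll":[0,0,0,0,0],"fingers":[0.55,0.55,0.55,0.55,0.55]}' |grep -E "eef|contact|open"
python3 -m pendant '{"offset":[[0,0,6],[0,0,6],[0,0,6],[0,0,0]],"roll":[0,0,0,0],"fingers":[0.55,0.55,0.55,0.55]}' |grep -E "eef|contact|open"
```

```text
eef_pos: [0.5405, 0.3595, 0.0471]
contact_force: [-0.3, -0.4, 0.8]
opening: 0.66
eef_pos: [0.5403, 0.3598, 0.0291]
contact_force: [-0.6, -0.6, -1.2]
opening: 0.655
```

```bash
python3 -m pendant '{"offset":[[0,0,6],[0,0,6],[0,0,5],[0,0,0]],"roll":[0,0,0,0],"fingers":[0.55,0.55,0.55,0.55]}' |grep -E "eef|contact|open"
python3 -m pendant '{"offset":[[0,0,1.5],[0,0,0]],"roll":[0,0],"fingers":[0.55,0.55]}' |grep -E "eef|contact|open"
```

```text
eef_pos: [0.5404, 0.3597, 0.0121]
contact_force: [-1.0, -0.3, -1.3]
opening: 0.66
eef_pos: [0.5412, 0.3601, 0.0117]
contact_force: [-0.0, -0.2, -1.3]
opening: 0.656
```

```bash
python3 -m pendant '{"offset":[[0,0,0],[0,0,0],[0,0,-20],[0,0,-45],[0,0,-45]],"roll":[0,0,0,0,0],"fingers":[0.78,0.78,0.78,0.78,0.78]}' |grep -E "eef|contact|open"
python3 -c "
from h import *
go([.4419,.1336,.12])"
```

```text
eef_pos: [0.5404, 0.3597, 0.1222]
contact_force: [0.3, 0.3, -0.1]
opening: 0.779
t 29.7 p [0.5404 0.3597 0.1222] off [  55.3 -240.4    2.6] open 0.779 yawy 1.386 F [ 0.3  0.3 -0.1]
```

```bash
python3 -m pendant '{"offset":[[9,-40,0],[9,-40,0],[9,-40,0],[9,-40,0],[9,-40,0]],"roll":[0,0,0,0,0],"fingers":[0.78,0.78,0.78,0.78,0.78]}' >/dev/null
python3 -m pendant '{"offset":[[10,-40,0],[0,0,0],[0,0,0]],"roll":[0,0,0],"fingers":[0.7,0.7,0.7]}' >/dev/null
python3 -c "
from h import *
go([.4419,.1336,.028])"
```

```text
t 30.5 p [0.4434 0.1337 0.1225] off [ 1.6 -0.4 94.5] open 0.702 yawy 1.384 F [ 0.5 -0.5 -0.4]
```

```bash
python3 -m pendant '{"offset":[[1,0,30],[0,0,30],[0,0,20],[0,0,14],[0,0,0]],"roll":[0,0,0,0,0],"fingers":[0.7,0.7,0.7,0.7,0.7]}' |grep -E "eef|contact|open"
python3 -m pendant '{"offset":[[0,0,0],[0,0,0],[0,0,0],[0,0,0]],"roll":[0,0,0,0],"fingers":[0.35,0.35,0.35,0.35]}' 40|grep -E "eef|contact|open|grip"
python3 -m pendant '{"offset":[[0,0,-10],[0,0,-25],[0,0,-30],[0,0,-20],[0,0,0]],"roll":[0,0,0,0,0],"fingers":[0.35,0.35,0.35,0.35,0.35]}' |grep -E "eef|contact|open|grip"
python3 -c "
from h import *
go([.5375,.3585,.112])"
```

```text
eef_pos: [0.4413, 0.1354, 0.0262]
contact_force: [0.5, 0.4, -0.1]
opening: 0.7
eef_pos: [0.4428, 0.1347, 0.0285]
contact_force: [0.7, 1.6, 0.2]
opening: 0.478
gripper_force: 40.8
eef_pos: [0.4441, 0.1345, 0.116]
contact_force: [1.8, 0.1, -2.6]
opening: 0.475
gripper_force: 41.1
t 31.9 p [0.4441 0.1345 0.116 ] off [-50.6 237.4   4.7] open 0.475 yawy 1.386 F [ 1.8  0.1 -2.6]
```

```bash
python3 -m pendant '{"offset":[[-8,40,0],[-8,40,0],[-8,40,0],[-8,40,0],[-8,40,0]],"roll":[0,0,0,0,0],"fingers":[0.35,0.35,0.35,0.35,0.35]}' >/dev/null
python3 -m pendant '{"offset":[[-10,37,0],[0,0,0],[0,0,0]],"roll":[0,0,0],"fingers":[0.35,0.35,0.35]}' >/dev/null
python3 - <<'E'
from h import *
go([.5375,.3585,.112])
c=save('wrist','p3'); u=proj(c,[(.5375,.3585,.12)])[0]; o=np.clip(u.round().astype(int)-[75,100],0,[361,233]); print(o)
cv2.imwrite('pics/p3z.png',cv2.resize(c['pixels'][o[1]:o[1]+150,o[0]:o[0]+150,::-1],(600,600),interpolation=cv2.INTER_CUBIC))
E
```

```text
t 32.7 p [0.5336 0.3582 0.1108] off [-3.8  1.  -1.2] open 0.474 yawy 1.388 F [-0.5 -1.  -2.7]
[191 160]
```

View pics/p3z.png

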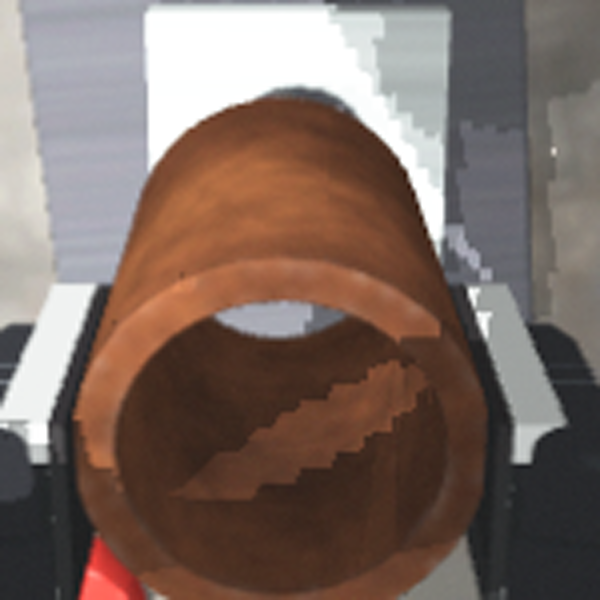

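The pipe is held upright, its bore centre at crop (281,447). Behind it the foot plate lies flat on the jig.

```bash
python3 - <<'E'
from h import *
c=load('p3'); f=lambda u,z: ray(c,np.array([191,160])+np.array(u)/4,z)[0].round(4)
p=f((281,447),.1443); print(p,c['s']['eef_pos'],f((281,300),.1443),f((281,594),.1443))
R,_=tool(c['s']); print('shift',(R.T@(np.array([.5375,.3588,0])-p)*1000).round(1))
a,b=f((145,8),.02),f((450,8),.02); print('foot centre',(a+b)/2-R[:,0]*.029)
E
```

```text
[0.5293 0.358  0.1443] [0.53341153 0.35739506 0.11110416] [0.5138 0.3609 0.1443] [0.5462 0.3548 0.1443]
shift [ -8.3   2.6 144.3]
foot centre [0.5381087  0.35943511 0.01992344]
```

```bash
python3 -m pendant '{"offset":[[-7.5,2.3,10],[0,0,20],[0,0,5],[0,0,5],[0,0,0]],"roll":[0,0,0,0,0],"fingers":[0.35,0.35,0.35,0.35,0.35]}' |grep -E "eef|contact|open"
python3 -m pendant '{"offset":[[0,0,6],[0,0,5],[0,0,5],[0,0,3],[0,0,0]],"roll":[0,0,0,0,0],"fingers":[0.35,0.35,0.35,0.35,0.35]}' |grep -E "eef|contact|open"
```

```text
eef_pos: [0.5422, 0.3584, 0.0722]
contact_force: [-0.2, -0.5, -2.7]
opening: 0.479
eef_pos: [0.542, 0.359, 0.0531]
contact_force: [-0.5, 0.8, -2.6]
opening: 0.476
```

```bash
python3 -m pendant '{"offset":[[0,0,3],[0,0,1],[0,0,0]],"roll":[0,0,0],"fingers":[0.35,0.35,0.35]}' |grep -E "eef|contact|open"
python3 -m pendant '{"offset":[[0,0,1],[0,0,0]],"roll":[0,0],"fingers":[0.35,0.35]}' |grep -E "eef|contact|open"
```

```text
eef_pos: [0.5424, 0.3591, 0.0496]
contact_force: [-0.1, -0.1, -2.0]
opening: 0.477
eef_pos: [0.5425, 0.3591, 0.0488]
contact_force: [-0.9, -0.3, -1.9]
opening: 0.477
```

```bash
python3 -m pendant '{"offset":[[0,0,1],[0,0,0],[0,0,0],[0,0,-20],[0,0,-45]],"roll":[0,0,0,0,0],"fingers":[0.35,0.7,0.7,0.7,0.7]}' |grep -E "eef|contact|open"
python3 -m pendant '{"offset":[[0,0,-45],[0,0,-20],[20,-40,0],[20,-40,0],[0,0,0]],"roll":[0,0,0,0,0],"fingers":[0.7,0.7,0.7,0.7,0.7]}' |grep -E "eef|contact|open"
python3 - <<'E'
from h import *
w=save('wrist','e1');s=save('scene','e2'); d=save('side','e3')
def cr(c,X,h,S=380):
    u=proj(c,[X])[0].round().astype(int); o=np.clip(u-h,0,[512-2*h,384-2*h]); print(o,S/2/h); return cv2.resize(c['pixels'][o[1]:o[1]+2*h,o[0]:o[0]+2*h,::-1],(S,S),interpolation=cv2.INTER_CUBIC)
m=np.hstack([cr(w,(.5375,.359,.05),64),cr(s,(.4295,-.22,.03),40)]); cv2.imwrite('pics/fin.png',m)
a=np.linspace(0,2*np.pi,5)[:-1]
for n,c,cx,cy,z,r in(('nut',s,.4295,-.22,.054,.0205),('cover',s,.4295,-.22,.037,.026),('race',s,.4295,-.22,.029,.031),('pipe',w,.5375,.359,.082,.021)):
    print(n,proj(c,np.c_[cx+r*np.cos(a),cy+r*np.sin(a),a*0+z]).round(1).tolist(),proj(c,[(cx,cy,z)])[0].round(1))
E
```

```text
eef_pos: [0.5397, 0.3578, 0.1091]
contact_force: [0.4, 1.0, 0.1]
opening: 0.702
eef_pos: [0.4835, 0.2842, 0.1768]
contact_force: [-0.4, 0.3, -0.3]
opening: 0.702
[284 156] 2.96875
[270 264] 4.75
nut [[317.6, 292.5], [303.1, 292.3], [303.6, 305.4], [318.4, 305.6]] [310.7 298.9]
cover [[318.6, 294.8], [300.5, 294.5], [301.1, 311.1], [319.6, 311.3]] [309.9 302.9]
race [[319.9, 295.1], [298.5, 294.8], [299.1, 314.5], [321.1, 314.8]] [309.6 304.7]
pipe [[360.9, 256.2], [383.4, 229.4], [356.2, 210.6], [333.8, 238.4]] [358.7 233.9]
```

View pics/fin.png

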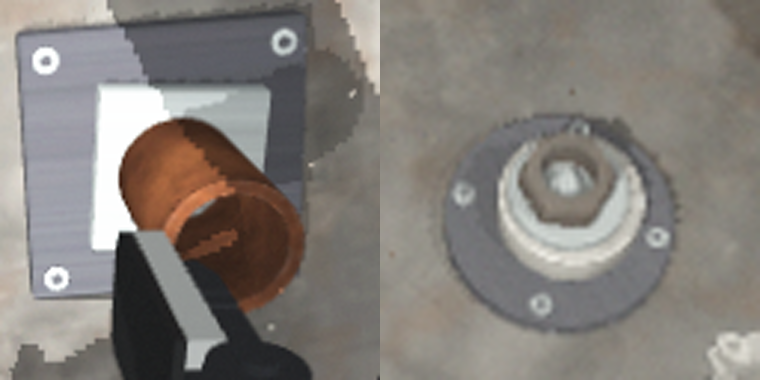

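```bash
python3 - <<'E'
from h import *
c=load('e1'); f=lambda u,z: ray(c,np.array([284,156])+np.array(u)/2.96875,z)[0].round(4)
print('jig',(f((284,42),.013)+f((57,279),.013))/2,'pipe',f((234,246),.082))
for u in((163,240),(305,240),(235,180),(245,312)): print(f(u,.082))
go([0,0,0])
cc=save('wrist','e4')
o=[284,156]; cv2.imwrite('pics/fin2.png',cv2.resize(cc['pixels'][130:290,262:422,::-1],(600,600),interpolation=cv2.INTER_CUBIC))
E
```

```text
jig [0.54255 0.3599  0.013  ] pipe [0.5427 0.3621 0.082 ]
[0.5369 0.3424 0.082 ]
[0.5448 0.3823 0.082 ]
[0.5228 0.3641 0.082 ]
[0.5642 0.3634 0.082 ]
t 35.4 p [0.4893 0.2881 0.1785] off [ 428.1 -373.6  177.3] open 0.697 yawy 1.385 F [-0.1  0.5  0.7]
```

View pics/fin2.png

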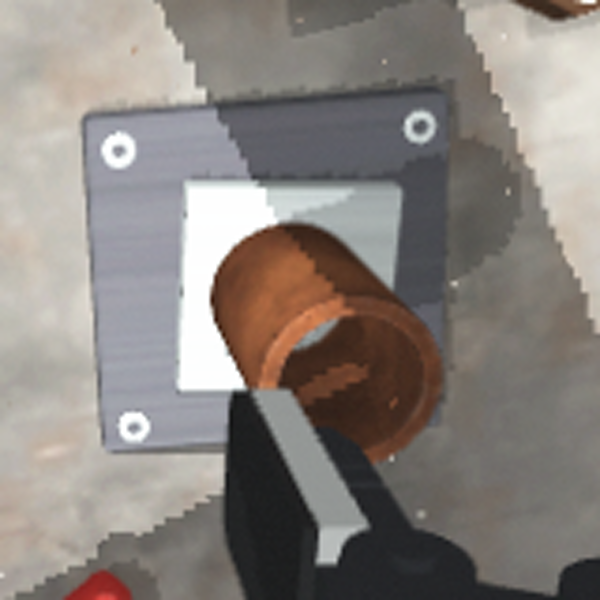

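The last views show both stacks level, and the pipe stands about 2 mm from the square jig's axis. Handing in.

```bash
python3 -c "
from cell import env
print(env.job_done())"
```

```text
the job is handed in; nothing more can be done
None
```

The job is handed in: race, cover and large nut are stacked on the round jig, and the foot plate and pipe on the square jig; the cover slipped from the gripper once and was re-gripped, the small nut and spring were never touched, and no verdict came back.

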